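# Load the foil roll into its dispenser

### The arm

A 6-joint arm with a two-finger parallel gripper is mounted at the origin on a cart in front of the work surface, level with it; the furniture and walls round the work are solid. World frame = base frame: x ahead of the robot, y to its left, z up, the work surface at z = 0. Lengths are in m, angles in rad, forces in N, time in s.
With the tool pointing down it reaches from about 0.3 to 0.75 m from the base axis. Payload 8.5 kg.
Tool frame: the origin (TCP) lies at the very end of the fingers, on their centre line; the grasp point (between the pads) lies 19 mm behind it; z points along the fingers, y is the line along which they close (so a half turn about z gives the same grasp; the last joint's range is limited). The gripper opens to 88 mm and grips with 3 to 60 N. Pads are 18 mm wide; open, the fingers measure 123 mm over their backs; the gripper's body (75 mm by 187 mm) begins 45 mm behind the grasp point.
Start: joints at [0.916, 0.381, 1.297, -0, 1.464, -0.215], TCP at [0.234, 0.498, 0.239] pointing down, gripper open.
Joint ranges: [-3.11, 3.11], [-0.89, 2.33], [0.22, 2.48], [-1.42, 4.56], [0.17, 2.85], [-2.88, 2.88]. Speed limits (rad/s): [2.39, 2.39, 3.14, 3.14, 3.14, 3.14].

### API

Orientations are given as a rotation vector (axis times angle).
In Python, from plant import robot gives the robot as it stands.
- The arm moves only by the shell command python3 drive.py 'ROWS'. ROWS is rows parted by semicolons, their numbers by spaces, 1 to 20 of them, each of 5 numbers: the finger opening in m, then dx, dy, dz in m, then a turn about the tool's z in rad; each row is the pose to reach, as a shift and turn from the pose commanded when the command began, along the tool's axes at that moment; what a row does not reach only later rows make up. A row lasts 1/8 s, in which the tool goes at most 0.0625 m and 0.188 rad, less where a joint would pass 70% of its speed; a pose out of reach is approached as far as the arm can. The fingers move at their own pace and stop on an object; the grip force is fixed at half the most. Time passes only in rows, so rows that do not move let the fingers close. It prints the time, the measured TCP pose, the force, the opening and the grip force at its end.
- robot.get_obs(): the state, without advancing time (a new reading comes with each control period).
- robot.get_image(name): name is "side" or "top" or "wrist"; returns (picture, depth): 384x512x3 uint8, red, green, blue; 384x512 float32, m along the optical axis (not along the pixel's ray), 0 where there is no reading.
- robot.camera_info(name): a dict with "intrinsics" (3x3 intrinsics, pixels), "R" (3x3) and "t" (3): a world point X has camera coordinates R X + t. Camera axes: x right, y down, z forward; pixel columns grow to the right and rows downward; lengths in m; the calibration is good to about 2 mm. A picture is of the moment at which its call begins: read the wrist's pose just before it. camera_info takes no time and is no camera call; for the wrist camera it gives the pose at the moment of the call.
- robot.sign_off(): hands the job in; it is judged then, once.
The state is a dict: "time": time; "joint_positions": joint angles; "joint_velocities": joint speeds; "tau": joint torques, N m; "ee_pos": TCP position; "eef_rot": TCP orientation; "ft_force": force on the tool from outside, world axes, zero at the start; "torque": the same for the moment, N m; "grip_width": finger opening in m; "finger_force": force on a finger pad.
Only numpy, scipy, OpenCV 4.12 (cv2) and the standard library are available. Lean on these libraries where they do the work, as an engineer would, in place of code of your own. Each camera call takes 0.05 s, during which the arm holds its last target. There are 200 camera calls.

### The job

Load the roll of kitchen foil into the dispenser on the worktop: put its long sprung pin into the left-hand socket, push the roll against the spring until the short pin at the other end passes inside the right-hand socket, bring the roll level and let the spring push it home, so that it hangs freely between the two sockets. Feel for the spring and do not force it: the cheeks of the bracket bend if they are shoved hard. Leave the things standing around where they are.

Things in the scene. Friction and masses are not known exactly. Their poses are not given: they have to be found in the camera images.
- dispenser: Kitchen-foil dispenser, fixed: wooden board 130 (x) x 330 (y) mm, top at z 20 mm, with a toothed tear-off strip on a rail along the front edge (x -65 mm, 48 mm high) and a U-shaped steel bracket on top with an upright cheek at each end (34 mm wide, 97 mm high). Origin: mid underside of the board; x points away from the strip, y to the left along the line on which the roll hangs, z up.
- socket_line (a point): Point on the line of the sockets, 80 mm above the underside at mid board; axes as the dispenser's. Each cheek has on its inner side a round grey boss, 32 mm in diameter, 14 mm thick, with a blind socket 10 mm deep facing inward: the left (+y) 16 mm in diameter, the right 20 mm. The two flat boss faces are 236 mm apart.
- nut (a point): Top of the bracket's black clamping nut when the bracket is at mid board, z 38 mm; the point is fixed to the board. The whole bracket slides along y and was clamped with its middle anywhere within 18 mm left or right of mid board (left boss face at y = 100 to 136 mm, right one 236 mm from it). That offset is not measured: feel or see it.
- roll: Roll of aluminium foil on its spindle, 0.26 to 0.43 kg, lying on the worktop. Origin on its axis at mid length; y along the axis to the sprung pin, z up as it lies. Foil 44 mm in diameter, 208 mm long: grip it across the middle. Square end plates 48 x 48 x 6 mm (outer faces at y = +110 and -110 mm) keep it from rolling; axis 24 mm above the worktop.
- short_nose (a point): Tip of the short fixed grey pin at the roll's -y end: 14 mm in diameter, 8 mm long (tip at y -118 mm on the roll's axis), edge bevelled to 11.6 mm. It goes into the right-hand socket; seated, the right end plate lies against the right boss and the roll's axis sits 0 to 3 mm below the sockets' line.
- left_plate (a point): Centre of the left end plate's outer face, y +110 mm on the roll. From it the steel sprung pin, 10 mm in diameter, nose tapered to 4 mm, sticks out 32 mm when free; spring 0.6 N per mm, solid when pressed in 19 mm (11.4 N). With it at the bottom of the left socket and the roll level, the short pin clears the right boss at 14 mm (8.4 N) or more.
- left_cheek (a joint): Outward bending (m) of the left cheek, 0 unloaded: the sheet steel gives 0.1 mm per N pushed on its socket along y. More than 1.6 mm (16 N) bends it for good; the spring alone never needs over 10 N.
- pepper_mill: Turned wooden pepper mill, 58 mm in diameter, 170 mm high, a bystander standing on the worktop; origin at the centre of its foot.
- lemon: Lemon, 71 x 53 x 51 mm, a bystander on the worktop; origin at the centre of its underside as it lies.
- honey_jar: Glass jar with a gold lid, 64 mm in diameter, 87 mm high, a bystander; origin at the centre of its foot.

How it is judged:
At the end, for the whole second after the job is handed in: The roll hangs at rest in both sockets, let go: its middle within 4 mm of the socket axis in x, 74.5 to 83 mm above the dispenser's underside and within 34 mm of the board's middle along y, its axis parallel to the socket axis within 0.025 rad (x of roll in the frame of dispenser between -0.004 and 0.004 m and z of roll in the frame of dispenser between 0.0745 and 0.083 m and y of roll in the frame of dispenser between -0.034 and 0.034 m and angle between the y axis of roll and the y axis of dispenser, either way round below 0.025 rad and linear speed of roll below 0.02 m/s and angular speed of roll below 0.2 rad/s); the robot touches nothing.
It fails at once if the left cheek is bent outward by more than 1.6 mm (value of joint left_cheek above 0.0016 m).
It fails at once if the roll is rammed against the dispenser with more than 60 N (contact force between roll and dispenser above 60 N).
It fails at once if the arm or fingers push the dispenser with more than 10 N (contact force between the arm and dispenser above 10 N).
It fails at once if the pepper mill, the lemon or the jar is moved by more than 30 mm or tipped (distance of any of pepper_mill, lemon, honey_jar from where it was at the start of the episode above 0.03 m or angle between any of pepper_mill, honey_jar's own z axis and vertical above 0.3 rad).
It also fails if it takes over 50 s, if anything falls off the work surface, if the arm or the gripper's body presses on something with over 40 N, if the wrist force passes 120 N, or if a joint passes its speed limit or range.

## Working session

There is one attempt and no reset: what is moved stays moved. The work goes in short steps, Python scripts to look and compute and a shell command to move; the robot and the scene stay as the last step left them, time stands still between calls to the robot, and variables do not carry over. Pictures are saved under pics/ and viewed, at most 10 in all, crops included, and the job is handed in when it is done.

```bash
ls; mkdir -p pics
python3 - <<'E'
from plant import robot
import cv2,numpy as np
for n in("top","side"):
    p,d=robot.get_image(n); cv2.imwrite(f"pics/{n}0.png",p[:,:,::-1]); np.save(f"pics/{n}0.npy",d)
    c=robot.camera_info(n); print(n,c)
o=robot.get_obs(); print(o)
E
```

```text
drive.py
pics
plant.py
top {'intrinsics': array([[409.77347818,   0.        , 253.46775473],
       [  0.        , 409.77347818, 193.24782571],
       [  0.        ,   0.        ,   1.        ]]), 'R': array([[ 0.02501113, -0.99834982, -0.05169208],
       [-0.99050422, -0.0177557 , -0.13633095],
       [ 0.13518816,  0.05461101, -0.9893138 ]]), 't': array([0.04104889, 0.55784385, 1.47563246])}
side {'intrinsics': array([[452.70354131,   0.        , 258.37531967],
       [  0.        , 452.70354131, 190.13890067],
       [  0.        ,   0.        ,   1.        ]]), 'R': array([[ 0.99926572, -0.03829826, -0.00112169],
       [-0.02643497, -0.66794977, -0.74373671],
       [ 0.02773459,  0.74322025, -0.66847173]]), 't': array([-0.54653608,  0.09950844,  1.5902132 ])}
{'time': 0.1, 'joint_positions': array([ 9.15694800e-01,  3.81132337e-01,  1.29811867e+00, -2.49999496e-05,
        1.46360881e+00, -2.15318881e-01]), 'joint_velocities': array([-3.64659550e-05, -2.19436728e-03, -3.06430541e-03,  4.63476935e-04,
       -1.73711864e-04, -1.00791991e-03]), 'tau': array([ 3.80310215e-03, -4.38649535e+01, -2.24908090e+01,  7.14251236e-02,
        3.42416391e-02, -6.89676335e-05]), 'ee_pos': array([0.23402683, 0.49746228, 0.23821988]), 'eef_rot': array([-6.85139535e-01, -3.06544777e+00,  1.82107553e-03]), 'ft_force': array([-0.22047319,  0.36500047,  0.40033223]), 'torque': array([0.00673904, 0.02609769, 0.01862256]), 'finger_force': 0.0, 'grip_width': 0.08829408471511997}
```

View pics/top0.png

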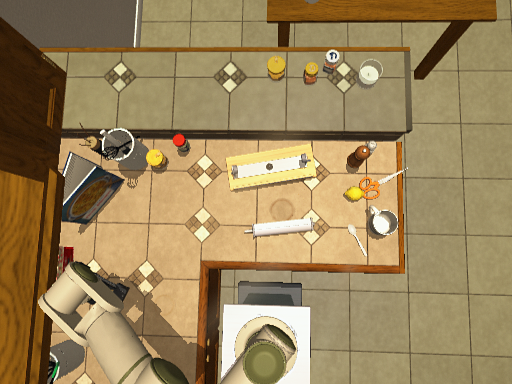

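View pics/side0.png

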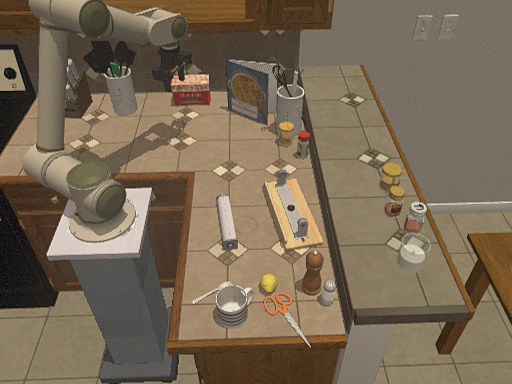

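The top view shows the roll at about (248–313, 228), with its sprung pin on the left (+y) end at (246,231). The dispenser is centred at about (270,167) and slightly turned. In the side view the roll is at (227,222) and the cheeks at (281,178) and (302,228). Next I'll measure from both views.

```bash
cat > h.py <<'E'
import cv2,numpy as np
from plant import robot
def ray(c,uv):
    K,R,t=c["intrinsics"],c["R"],c["t"]; uv=np.atleast_2d(np.asarray(uv,float))
    d=(R.T@np.linalg.inv(K)@np.c_[uv,np.ones(len(uv))].T).T
    return -R.T@t,d
def onz(c,uv,z):
    o,d=ray(c,uv); return o+d*((z-o[2])/d[:,2])[:,None]
def cloud(c,depth,idx):   # idx=(rows,cols)
    o,d=ray(c,np.c_[idx[1],idx[0]]); return o+d*depth[idx][:,None]
def tri(c1,p1,c2,p2):
    o1,d1=ray(c1,p1);o2,d2=ray(c2,p2);d1=d1[0];d2=d2[0]
    s=np.linalg.lstsq(np.c_[d1,-d2],o2-o1,rcond=None)[0]
    a,b=o1+s[0]*d1,o2+s[1]*d2; return (a+b)/2,np.linalg.norm(a-b)
E
python3 - <<'E'
from h import *
np.set_printoptions(precision=4,suppress=True)
for n in("top","side"):
    p=cv2.imread(f"pics/{n}0.png");d=np.load(f"pics/{n}0.npy");c=robot.camera_info(n)
    rr,cc=np.mgrid[0:384,0:512]; P=cloud(c,d,(rr.ravel(),cc.ravel())).reshape(384,512,3)
    ok=(d>0)&(P[...,0]>.25)&(P[...,0]<.75)&(P[...,1]>-.25)&(P[...,1]<.25)
    h=cv2.cvtColor(p,cv2.COLOR_BGR2HSV)
    for nm,m in (("roll",ok&(P[...,2]>.012)&(P[...,0]<.47)),("disp",ok&(P[...,2]>.010)&(P[...,0]>.47)&(P[...,0]<.68)),("cheeks",ok&(P[...,2]>.06)&(P[...,0]>.45)&(P[...,0]<.68))):
        k,l,s,ce=cv2.connectedComponentsWithStats(m.astype(np.uint8))
        for i in range(1,k):
            if s[i,4]<12: continue
            q=P[l==i]; r=cv2.minAreaRect(q[:,:2].astype(np.float32)*1000)
            print(n,nm,s[i],q.mean(0),"z",np.percentile(q[:,2],[5,50,95]),"rect",r)
for n,b in(("top",(220,130,110,115)),("side",(205,160,130,100))):
    p=cv2.imread(f"pics/{n}0.png");x,y,w,hh=b
    cv2.imwrite(f"pics/{n}c.png",cv2.resize(p[y:y+hh,x:x+w],None,fx=5,fy=5,interpolation=cv2.INTER_CUBIC))
E
```

```text
top roll [244 218  71  19 760] [ 0.434  -0.0528  0.0421] z [0.0286 0.0437 0.0499] rect ((433.3778076171875, -43.064208984375), (44.82087707519531, 258.6737060546875), 7.143150329589844)
top disp [ 226  158   91   33 1947] [0.6363 0.0061 0.0255] z [0.0146 0.0214 0.0466] rect ((625.6828002929688, -8.599151611328125), (109.53662109375, 340.4481506347656), 0.326791375875473)
top cheeks [302 158   5   6  23] [ 0.6732 -0.1285  0.088 ] z [0.0778 0.0896 0.0961] rect ((673.6121215820312, -129.17552185058594), (12.615595817565918, 16.624771118164062), 2.559415817260742)
top cheeks [231 165   7  10  49] [0.6355 0.1214 0.0901] z [0.0747 0.0922 0.0978] rect ((636.8882446289062, 123.5978012084961), (33.01808166503906, 20.85565757751465), 12.289623260498047)
side roll [216 194  21  56 716] [ 0.4356 -0.0695  0.0417] z [0.0253 0.0443 0.05  ] rect ((431.65350341796875, -43.14552307128906), (47.83531188964844, 258.6045227050781), 6.647537708282471)
side disp [ 263  169   39   82 1762] [ 0.6375 -0.0067  0.0291] z [0.016  0.0228 0.0761] rect ((651.5346069335938, -8.5986328125), (112.91404724121094, 332.4431457519531), 10.30869197845459)
side cheeks [277 169  10  10  81] [0.6359 0.1202 0.0835] z [0.0657 0.0849 0.097 ] rect ((636.7288208007812, 121.7112045288086), (32.410743713378906, 23.090394973754883), 9.798806190490723)
side cheeks [297 218   5  13  45] [ 0.6741 -0.1329  0.083 ] z [0.064  0.0859 0.0976] rect ((674.3104858398438, -131.22238159179688), (12.942883491516113, 19.32773208618164), 7.778952121734619)
```

View pics/topc.png

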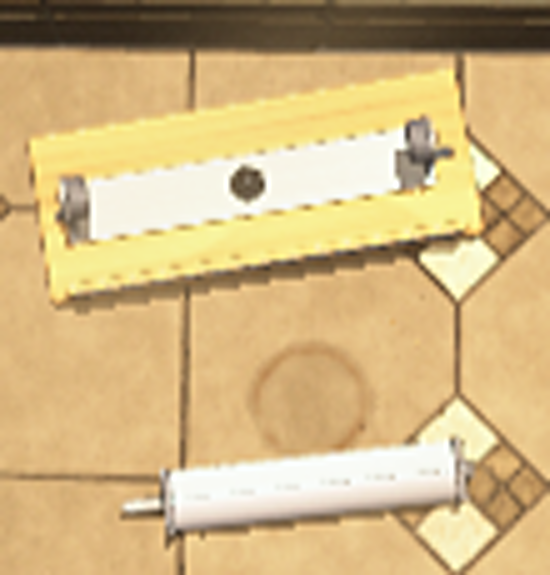

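The crop shows the cheeks at about (72,208) and (418,150), the nut at (247,183), and the roll with its sprung pin on the left end at (130,508). My x limit cut off the board, so I'll widen it.

Run:
```python
from h import *
np.set_printoptions(precision=4,suppress=True)
for n in("top","side"):
    p=cv2.imread(f"pics/{n}0.png");d=np.load(f"pics/{n}0.npy");c=robot.camera_info(n)
    rr,cc=np.mgrid[0:384,0:512]; P=cloud(c,d,(rr.ravel(),cc.ravel())).reshape(384,512,3)
    ok=(d>0)&(P[...,0]>.52)&(P[...,0]<.745)&(P[...,1]>-.22)&(P[...,1]<.2)
    h=cv2.cvtColor(p,cv2.COLOR_BGR2HSV)
    for nm,m in (("disp",ok&(P[...,2]>.010)),("z>37",ok&(P[...,2]>.035)&(P[...,2]<.055)),("cheeks",ok&(P[...,2]>.06))):
        k,l,s,ce=cv2.connectedComponentsWithStats(m.astype(np.uint8))
        for i in range(1,k):
            if s[i,4]<12: continue
            q=P[l==i]; r=cv2.minAreaRect(q[:,:2].astype(np.float32)*1000)
            print(n,nm,s[i],q.mean(0),"z",np.percentile(q[:,2],[5,50,95]),"rect",r)
```

```text
top disp [ 226  146   91   45 2920] [ 0.6592 -0.0068  0.0242] z [0.0143 0.0208 0.0437] rect ((660.732177734375, -7.1345367431640625), (133.27052307128906, 329.72406005859375), 10.447016716003418)
top z>37 [233 174  80  16 198] [ 0.6014 -0.0176  0.041 ] z [0.036  0.0404 0.0483] rect ((601.2964477539062, -15.932479858398438), (12.213630676269531, 295.8919372558594), 10.659944534301758)
top cheeks [301 153   7  11  52] [ 0.6817 -0.1273  0.0893] z [0.0723 0.091  0.098 ] rect ((682.42724609375, -128.80349731445312), (32.06001281738281, 20.518659591674805), 15.390692710876465)
top cheeks [231 165   7  10  49] [0.6355 0.1214 0.0901] z [0.0747 0.0922 0.0978] rect ((636.8882446289062, 123.5978012084961), (33.01808166503906, 20.85565757751465), 12.289623260498047)
side disp [ 263  169   58   82 2616] [ 0.6598 -0.0217  0.0281] z [0.0159 0.022  0.0763] rect ((661.3121337890625, -7.96337890625), (132.380859375, 334.6925048828125), 10.308691024780273)
side z>37 [277 178   9   5  33] [0.636  0.1288 0.0447] z [0.0364 0.0448 0.053 ] rect ((635.6357421875, 128.75485229492188), (30.937225341796875, 12.917232513427734), 4.6787004470825195)
side z>37 [264 182  23  61 183] [ 0.6035 -0.0334  0.0413] z [0.0364 0.0408 0.0474] rect ((601.9638671875, -21.25885009765625), (11.477505683898926, 293.2797546386719), 10.568460464477539)
side z>37 [297 230  11   6  42] [ 0.6847 -0.1343  0.0452] z [0.0369 0.0453 0.0529] rect ((684.5855102539062, -134.2007293701172), (34.59398651123047, 5.57623291015625), 11.163003921508789)
side cheeks [277 169  10  10  81] [0.6359 0.1202 0.0835] z [0.0657 0.0849 0.097 ] rect ((636.7288208007812, 121.7112045288086), (32.410743713378906, 23.090394973754883), 9.798806190490723)
side cheeks [297 218  11  13 109] [ 0.6831 -0.1323  0.0821] z [0.0618 0.084  0.0976] rect ((683.7302856445312, -129.76394653320312), (32.86394500732422, 20.100929260253906), 11.446211814880371)
```

```bash
cat >> h.py <<'E'
from scipy.spatial.transform import Rotation as Ro
def go(target,ang):
    "shift in tool axes and turn so that tool x points along world yaw ang (mod pi)"
    o=robot.get_obs(); R=Ro.from_rotvec(o["eef_rot"]).as_matrix()
    a0=np.arctan2(R[1,0],R[0,0]); tr=-(ang-a0); tr=(tr+np.pi/2)%np.pi-np.pi/2
    d=R.T@(np.array(target)-o["ee_pos"])
    print("t",o["time"],"ee",o["ee_pos"].round(4),"toolx yaw",a0.round(4),"z",R[:,2].round(4),"q6",o["joint_positions"][5].round(3),"F",o["ft_force"].round(2),"w",round(o["grip_width"],4))
    print("d",d.round(4),"turn",round(tr,4),"rows",np.ceil(max(np.linalg.norm(d)/.0625,abs(tr)/.188)))
E
python3 - <<'E'
from h import *
c=robot.camera_info("wrist");R=Ro.from_rotvec(robot.get_obs()["eef_rot"]).as_matrix()
C=-c["R"].T@c["t"];print("cam in tool",R.T@(C-robot.get_obs()["ee_pos"]),"axes in tool",(R.T@c["R"].T).round(3),c["intrinsics"])
go([.47,-.05,.30],np.pi/2+.15)
go([.50,-.03,.32],np.pi/2+.15)
E
```

```text
cam in tool [ 0.07058102  0.00014856 -0.14565749] axes in tool [[-0.001 -0.962 -0.273]
 [ 1.    -0.001 -0.001]
 [ 0.001 -0.273  0.962]] [[284.57320054   0.         257.47357233]
 [  0.         284.57320054 191.30380878]
 [  0.           0.           1.        ]]
t 0.1 ee [0.234  0.4975 0.2382] toolx yaw 2.7018 z [-8.e-04 -1.e-03 -1.e+00] q6 -0.215 F [-0.22  0.37  0.4 ] w 0.0883
d [-0.4466 -0.395  -0.0614] turn 0.981 rows 10.0
t 0.1 ee [0.234  0.4975 0.2382] toolx yaw 2.7018 z [-8.e-04 -1.e-03 -1.e+00] q6 -0.215 F [-0.22  0.37  0.4 ] w 0.0883
d [-0.4652 -0.3641 -0.0814] turn 0.981 rows 10.0
```

```bash
python3 drive.py '.088 -.05 -.035 -.006 .09;.088 -.1 -.07 -.012 .19;.088 -.15 -.11 -.018 .29;.088 -.2 -.15 -.024 .39;.088 -.25 -.18 -.03 .49;.088 -.3 -.22 -.036 .59;.088 -.35 -.27 -.045 .69;.088 -.4 -.32 -.055 .8;.088 -.43 -.36 -.06 .9;.088 -.45 -.37 -.06 .98;.088 -.45 -.37 -.06 .98;.088 -.45 -.37 -.06 .98;.088 -.45 -.37 -.06 .98'
cat > snap.py <<'E'
import sys
from h import *
import pickle
def snap(n,cam="wrist"):
    c=robot.camera_info(cam); o=robot.get_obs(); p,d=robot.get_image(cam)
    cv2.imwrite(f"pics/{n}.png",p[:,:,::-1]); pickle.dump((c,d,o),open(f"pics/{n}.pkl","wb"))
if __name__=="__main__": snap(*sys.argv[1:])
E
python3 snap.py w1; python3 -c "
from h import *
go([.434,-.055,.2],np.pi/2+.123)"
```

```text
time: 1.72
ee_pos: [0.4833, -0.0276, 0.2988]
eef_rot: [-2.045, -2.385, -0.0]
ft_force: [0.4, 0.2, 0.1]
grip_width: 0.0882
finger_force: 0.0
t 1.775 ee [ 0.4834 -0.0277  0.2989] toolx yaw 1.7239 z [ 1.e-04  0.e+00 -1.e+00] q6 -0.455 F [-0.19  0.18 -0.11] w 0.0881
d [-0.0195 -0.053   0.0989] turn 0.0301 rows 2.0
```

View pics/w1.png

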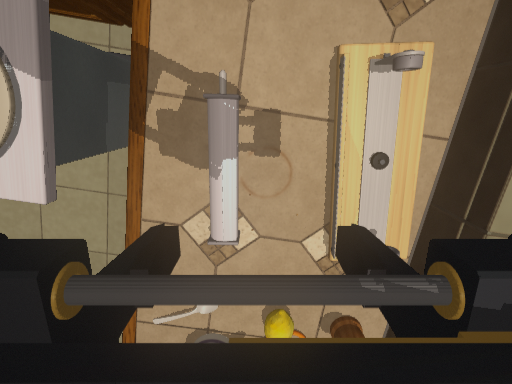

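The wrist view shows the roll at (223,165), its plates at rows 96 and 240 and its sprung pin tip at (222,72). The left boss is at (407,60), the nut at (379,160), and the right cheek is hidden by the gripper. I'll take a second view from further right.

```bash
python3 drive.py '.088 -.06 .01 0 0;.088 -.12 .02 0 0;.088 -.13 .02 0 0;.088 -.13 .02 0 0;.088 -.13 .02 0 0'; python3 snap.py w2
python3 - <<'E'
import cv2,numpy as np
a=cv2.imread("pics/w2.png"); b=cv2.imread("pics/w1.png")
f=lambda i:cv2.resize(i,(640,480))
cv2.imwrite("pics/w2v.png",cv2.resize(a[0:260,150:500],None,fx=2.2,fy=2.2,interpolation=cv2.INTER_CUBIC))
E
```

```text
time: 2.4
ee_pos: [0.5229, -0.1527, 0.2991]
eef_rot: [2.045, 2.384, 0.0]
ft_force: [0.1, -0.3, 1.3]
grip_width: 0.088
finger_force: 0.0
```

View pics/w2v.png

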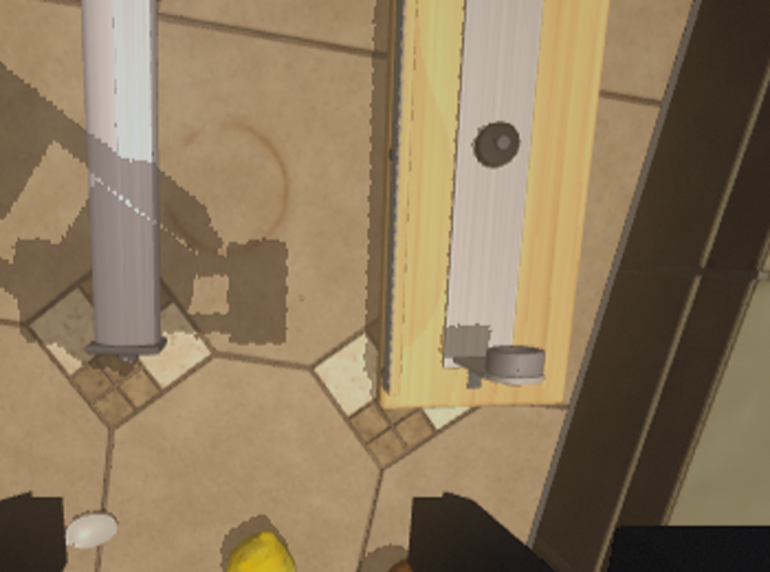

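The second view shows the right boss at crop (515,362), the nut at (497,144) and the roll's short pin at crop (128,358). I'll fit cylinders to the depth clouds of both views.

```bash
cat > meas.py <<'E'
from h import *
import pickle
from scipy.optimize import least_squares
np.set_printoptions(precision=4,suppress=True)
def load(n):
    c,d,o=pickle.load(open(f"pics/{n}.pkl","rb")); rr,cc=np.mgrid[0:384,0:512]
    P=cloud(c,d,(rr.ravel(),cc.ravel())); P=P[(d.ravel()>0)&(P[:,2]>-.05)]; return c,o,P
def box(P,c,yaw,hx,hy,z0,z1):
    u=np.array([-np.sin(yaw),np.cos(yaw)]);v=np.array([u[1],-u[0]]);q=P[:,:2]-c
    return P[(abs(q@v)<hx)&(abs(q@u)<hy)&(P[:,2]>z0)&(P[:,2]<z1)]
def cyl(P,r,c,yaw,z,fit_yaw=True):
    "line through (c,z) with direction yaw; returns lateral offset, yaw, z"
    def f(s):
        a=s[1] if fit_yaw else yaw; u=np.array([-np.sin(a),np.cos(a)]);v=np.array([u[1],-u[0]])
        return np.hypot((P[:,:2]-c)@v-s[0],P[:,2]-s[2])-r
    return least_squares(f,[0,yaw,z],loss="soft_l1",f_scale=.001),
E
python3 - <<'E'
from meas import *
rc=np.array([.434,-.055]);ry=.122; dc=np.array([.661,-.0075]); dy=.181
for n in("w1","w2"):
    c,o,P=load(n)
    print(n,"table z",np.median(P[(P[:,0]>.48)&(P[:,0]<.55)&(abs(P[:,1])<.1)][:,2]))
    u=np.array([-np.sin(ry),np.cos(ry)])
    Q=box(P,rc,ry,.035,.10,.028,.06); s=cyl(Q,.022,rc,ry,.024)[0]
    print("foil n",len(Q),"lat,yaw,z",s.x,"rms",np.sqrt(np.mean(s.fun**2)))
    E=box(P,rc,ry,.03,.16,.045,.06); t=(E[:,:2]-rc)@u; print("plates along",np.percentile(t,[0,1,99,100]))
    E=box(P,rc,ry,.012,.16,.008,.06); t=(E[:,:2]-rc)@u; print("pins along",t.min(),t.max())
    B=box(P,dc,dy,.08,.18,.012,.03); r=cv2.minAreaRect((B[:,:2]*1000).astype(np.float32)); print("board z",np.median(B[:,2]),r)
    ud=np.array([-np.sin(dy),np.cos(dy)]);vd=np.array([ud[1],-ud[0]])
    for k in(1,-1):
        K=box(P,dc+ud*k*.13,dy,.03,.035,.07,.11)
        if len(K)<30: print("none",k,len(K));continue
        q=K[:,:2]-dc; ty=q@ud; print("cheek",k,len(K),"lat",(q@vd).min(),(q@vd).max(),"y pct",np.percentile(ty,[0,2,50,98,100]),"ztop",np.percentile(K[:,2],[50,99]))
        sgn=ty*k; near=K[(sgn<sgn.min()+.014)]
        s=cyl(near,.016,dc,dy,.08,False)[0]; print("  boss n",len(near),"lat,z",s.x[[0,2]],"rms",np.sqrt(np.mean(s.fun**2)))
    N=box(P,dc,dy,.014,.04,.032,.05); print("nut",(N[:,:2]-dc).mean(0)@np.c_[vd,ud],"z",np.percentile(N[:,2],[50,95]))
E
```

```text
w1 table z 0.380331191580321
foil n 3909 lat,yaw,z [0.0033 0.1261 0.025 ] rms 0.0015639274383188663
plates along [-0.1074 -0.106   0.1108  0.1118]
pins along -0.10743440273632147 0.1431960931347546
board z 0.020428240161217165 ((669.412109375, -12.610397338867188), (144.1968536376953, 347.24884033203125), 10.553423881530762)
cheek 1 595 lat -0.01599899619910388 0.01643773152609194 y pct [0.1241 0.1243 0.1328 0.1422 0.1449] ztop [0.0924 0.0967]
  boss n 442 lat,z [0.0015 0.0794] rms 0.0021708546587712327
cheek -1 47 lat 0.006044502285883677 0.015896313398211702 y pct [-0.1179 -0.1159 -0.1121 -0.1109 -0.1106] ztop [0.0808 0.0931]
  boss n 47 lat,z [-0.0032  0.083 ] rms 0.001672953274063514
nut [0.0011 0.0064] z [0.0326 0.0384]
w2 table z -0.0003063878354845895
foil n 4868 lat,yaw,z [0.0033 0.1304 0.0249] rms 0.0016235513094400406
plates along [-0.1083 -0.1071  0.0894  0.0911]
pins along -0.11587100590036874 0.0917173240205044
board z 0.020381249416480673 ((676.818359375, -50.47557067871094), (144.3015899658203, 268.7877502441406), 10.334518432617188)
none 1 0
cheek -1 446 lat -0.016024004092892275 0.016722687165357405 y pct [-0.1327 -0.1289 -0.1196 -0.1116 -0.1115] ztop [0.0924 0.097 ]
  boss n 336 lat,z [0.0013 0.0794] rms 0.0020875091479789247
nut [-0.0002  0.0063] z [0.0326 0.0388]
```

```bash
python3 -c "
from h import *
go([.4371,-.0531,.0055],np.pi/2+.128)"
```

```text
t 2.45 ee [ 0.5229 -0.1527  0.2992] toolx yaw 1.7237 z [ 5.e-04 -1.e-04 -1.e+00] q6 -0.655 F [0.13 1.13 0.91] w 0.0882
d [ 0.1116 -0.0698  0.2937] turn 0.0249 rows 6.0
```

```bash
python3 drive.py '.088 .04 -.025 .03 .025;.088 .08 -.05 .07 .025;.088 .111 -.07 .12 .025;.088 .111 -.07 .17 .025;.088 .111 -.07 .21 .025;.088 .111 -.07 .25 .025;.088 .111 -.07 .28 .025;.088 .111 -.07 .293 .025;.088 .111 -.07 .293 .025;.088 .111 -.07 .293 .025';python3 -c "
from h import *
go([.4371,-.0531,.0055],np.pi/2+.128)"
```

```text
time: 3.7
ee_pos: [0.4378, -0.0551, 0.0068]
eef_rot: [2.076, 2.356, 0.001]
ft_force: [-0.3, 0.1, 0.4]
grip_width: 0.0881
finger_force: 0.0
t 3.7 ee [ 0.4378 -0.0551  0.0068] toolx yaw 1.6971 z [ 1.9e-03 -8.0e-04 -1.0e+00] q6 -0.521 F [-0.27  0.14  0.44] w 0.0881
d [ 0.002  -0.0004  0.0013] turn -0.0016 rows 1.0
```

```bash
python3 drive.py '.088 .002 0 .001 0;.088 .002 0 .001 0;.02 .002 0 .001 0;.02 .002 0 .001 0;.02 .002 0 .001 0;.02 .002 0 .001 0;.02 .002 0 .001 0;.02 .002 0 .001 0';python3 drive.py '.02 0 0 -.02 0;.02 0 0 -.06 0;.02 0 0 -.1 0;.02 0 0 -.13 0;.02 0 0 -.14 0;.02 0 0 -.14 0;.02 0 0 -.14 0'; python3 snap.py s3 side; python3 snap.py w3; python3 snap.py t3 top
python3 -c "
import cv2
a=cv2.imread('pics/s3.png')[150:270,180:340];b=cv2.imread('pics/w3.png')[:320,80:430]
import numpy as np
a=cv2.resize(a,(400,300),interpolation=2);b=cv2.resize(b,(400,300),interpolation=2)
cv2.imwrite('pics/c3.png',np.hstack([a,b]))"
```

```text
time: 4.7
ee_pos: [0.4368, -0.053, 0.0047]
eef_rot: [-2.077, -2.357, 0.0]
ft_force: [-0.3, 0.1, 0.5]
grip_width: 0.0425
finger_force: 29.8
time: 5.58
ee_pos: [0.4365, -0.0529, 0.1435]
eef_rot: [-2.076, -2.355, 0.001]
ft_force: [0.5, -0.2, -3.9]
grip_width: 0.0428
finger_force: 30.0
```

View pics/c3.png

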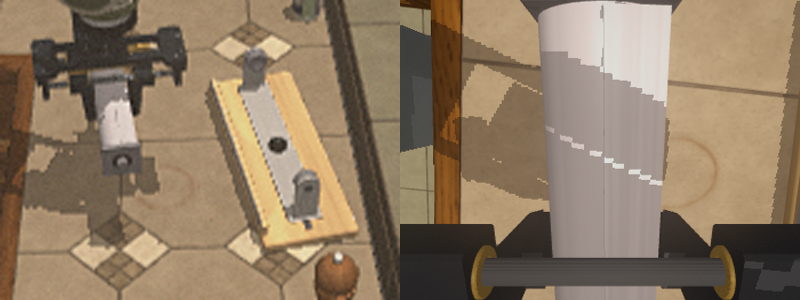

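The roll is held: the short-pin end faces the side camera, and the left half fills the wrist view. I'll measure its attitude in the tool frame.

```bash
cat > held.py <<'E'
from meas import *
import sys
def held(names):
    A=[]
    for n in names:
        c,o,P=load(n); R=Ro.from_rotvec(o["eef_rot"]).as_matrix(); q=(P-o["ee_pos"])@R  # tool frame
        m=(abs(q[:,1])<.03)&(q[:,2]>-.06)&(q[:,2]<.03)&(abs(q[:,0])<.15)
        q=q[m]; A.append(q); b=q[(abs(q[:,1])<.028)]
        print(n,"x range",b[:,0].min().round(4),b[:,0].max().round(4))
        f=q[(abs(q[:,0])<.1)&(abs(q[:,0])>.03)&(abs(q[:,1])<.023)]
        def r(s):
            y=f[:,1]-s[0]-s[1]*f[:,0]; z=f[:,2]-s[2]-s[3]*f[:,0]; return np.hypot(y,z)-.022
        s=least_squares(r,[0,0,-.019,0],loss="soft_l1",f_scale=.001)
        print("  n",len(f),"y0 yaw z0 slope",s.x,"rms",np.sqrt(np.mean(s.fun**2)))
held(sys.argv[1:])
E
python3 held.py w3 s3 t3
```

```text
w3 x range -0.0403 0.1058
  n 21146 y0 yaw z0 slope [ 0.0016  0.0048 -0.0203  0.0126] rms 0.0013655493348342794
s3 x range -0.1208 0.0523
  n 243 y0 yaw z0 slope [ 0.0006 -0.0159 -0.0213  0.0146] rms 0.0021115701332101054
t3 x range -0.119 0.1393
  n 123 y0 yaw z0 slope [ 0.0017  0.0066 -0.0207  0.013 ] rms 0.002386252195568101
```

```bash
cat > plan.py <<'E'
from h import *
dy=.1812; ud=np.array([-np.sin(dy),np.cos(dy)]);vd=np.array([ud[1],-ud[0]]); dc=np.array([.661,-.0075])
L=dc+.124*ud; B=L+.010*ud
def pose(c,th,off=.0015,z=.0605,lat=0):
    "TCP when pin tip is compressed c (negative: short of the bottom) and roll yawed th toward the robot"
    a=dy-th;u=np.array([-np.sin(a),np.cos(a)]); p=B-(.142-c)*u+off*u+lat*vd
    return [*p,z],np.pi/2+a
E
python3 -c "
from plan import *
for z in(.15,.0605): go(*pose(-.022,.2,z=z))"
```

```text
t 5.725 ee [ 0.4367 -0.053   0.1439] toolx yaw 1.6967 z [-1.8e-03  7.0e-04 -1.0e+00] q6 -0.517 F [ 0.16  0.13 -2.86] w 0.0423
d [-0.0101  0.1974 -0.0065] turn 0.1447 rows 4.0
t 5.725 ee [ 0.4367 -0.053   0.1439] toolx yaw 1.6967 z [-1.8e-03  7.0e-04 -1.0e+00] q6 -0.517 F [ 0.16  0.13 -2.86] w 0.0423
d [-0.0101  0.1976  0.083 ] turn 0.1447 rows 4.0
```

```bash
python3 drive.py '.02 -.002 .03 -.006 .03;.02 -.005 .08 -.006 .07;.02 -.008 .13 -.006 .11;.02 -.01 .17 -.006 .145;.02 -.01 .19 -.006 .145;.02 -.01 .197 -.006 .145;.02 -.01 .197 -.006 .145;.02 -.01 .197 -.006 .145;.02 -.01 .197 -.006 .145'; python3 snap.py s4 side; python3 snap.py w4; python3 snap.py t4 top; python3 held.py w4 s4 t4;python3 -c "
from plan import *
go(*pose(-.022,.2))"
python3 - <<'E'
from meas import *
from plan import *
for n in("w4","t4","s4"):
    c,o,P=load(n)
    for k,cy in((1,.13),(-1,-.12)):
        K=box(P,dc+ud*cy,dy,.03,.022,.07,.11)
        if len(K)<15: print(n,k,"none");continue
        q=K[:,:2]-dc; print(n,k,len(K),"lat",np.percentile(q@vd,[1,99]),"y",np.percentile(q@ud,[1,99]),"z",np.percentile(K[:,2],[1,99]))
E
```

```text
time: 6.85
ee_pos: [0.6332, -0.0383, 0.151]
eef_rot: [2.243, 2.2, -0.0]
ft_force: [0.8, -0.1, -3.1]
grip_width: 0.0424
finger_force: 30.0
w4 x range -0.0403 0.1058
  n 21124 y0 yaw z0 slope [ 0.0015  0.0046 -0.0202  0.0125] rms 0.0013664587413832702
s4 x range -0.1204 0.0548
  n 232 y0 yaw z0 slope [ 0.0012 -0.0058 -0.0212  0.0151] rms 0.002087300498450153
t4 x range -0.1181 0.1395
  n 240 y0 yaw z0 slope [ 0.0016 -0.0011 -0.02    0.0094] rms 0.0025840562800256463
t 7.0 ee [ 0.6335 -0.0383  0.151 ] toolx yaw 1.5516 z [ 2.e-04 -1.e-04 -1.e+00] q6 -0.227 F [-0.48  0.72 -2.9 ] w 0.043
d [0.0002 0.0003 0.0905] turn -0.0004 rows 2.0
w4 1 none
w4 -1 192 lat [-0.0129  0.0048] y [-0.1294 -0.1202] z [0.0881 0.0974]
t4 1 47 lat [-0.0152  0.0165] y [0.1231 0.1421] z [0.0764 0.1016]
t4 -1 16 lat [-0.0072  0.0153] y [-0.1336 -0.1216] z [0.0803 0.0994]
s4 1 none
s4 -1 83 lat [-0.0166  0.0151] y [-0.1348 -0.1115] z [0.0708 0.1011]
```

```bash
python3 drive.py '.02 0 0 .02 0;.02 0 0 .045 0;.02 0 0 .065 0;.02 0 0 .08 0;.02 0 0 .09 0;.02 0 0 .09 0;.02 0 0 .09 0'; python3 snap.py s5 side; python3 snap.py t5 top;python3 -c "
from plan import *
go(*pose(-.022,.2));go(*pose(0,.2))
a=cv2.imread('pics/s5.png')[155:255,230:350];b=cv2.imread('pics/t5.png')[130:205,215:335]
a=cv2.resize(a,(420,350),interpolation=2);b=cv2.resize(b,(380,350),interpolation=2)
cv2.imwrite('pics/c5.png',np.hstack([a,b]))"
```

```text
time: 7.88
ee_pos: [0.6341, -0.0383, 0.0615]
eef_rot: [2.242, 2.2, 0.001]
ft_force: [-0.3, -0.2, -2.7]
grip_width: 0.0426
finger_force: 30.0
t 7.975 ee [ 0.634  -0.0383  0.0615] toolx yaw 1.5518 z [ 1.3e-03 -3.0e-04 -1.0e+00] q6 -0.227 F [-0.68  0.45 -2.7 ] w 0.0425
d [ 0.0001 -0.0002  0.001 ] turn -0.0002 rows 1.0
t 7.975 ee [ 0.634  -0.0383  0.0615] toolx yaw 1.5518 z [ 1.3e-03 -3.0e-04 -1.0e+00] q6 -0.227 F [-0.68  0.45 -2.7 ] w 0.0425
d [ 0.0221 -0.0002  0.001 ] turn -0.0002 rows 1.0
```

View pics/c5.png

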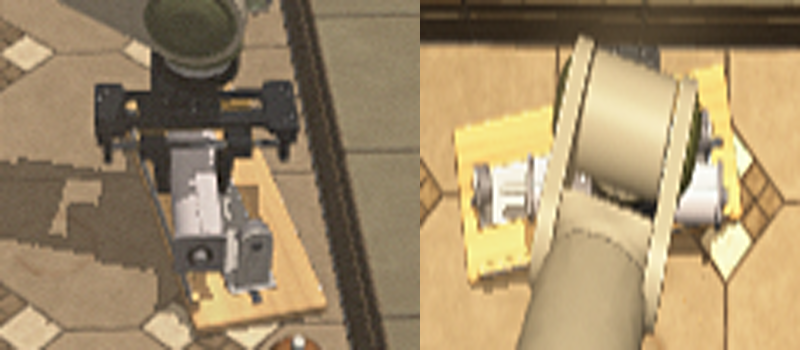

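The right plate sits clear on the robot side of the right cheek, in the side crop at (200,250). In the top crop the pin points at the left cheek at (480,195). I'll advance into the left socket.

```bash
python3 drive.py '.02 .005 0 .001 0;.02 .01 0 .001 0;.02 .014 0 .001 0;.02 .017 0 .001 0;.02 .017 0 .001 0';python3 drive.py '.02 .003 0 0 0;.02 .005 0 0 0;.02 .005 0 0 0';python3 drive.py '.02 .003 0 0 0;.02 .003 0 0 0';python3 -c "
from plan import *
go(*pose(0.01,.2))"
```

```text
time: 8.6
ee_pos: [0.6343, -0.0213, 0.0599]
eef_rot: [2.242, 2.2, 0.0]
ft_force: [1.0, -1.8, -2.9]
grip_width: 0.0424
finger_force: 30.0
time: 8.98
ee_pos: [0.6343, -0.0164, 0.0599]
eef_rot: [2.242, 2.199, 0.0]
ft_force: [2.2, -4.0, -3.4]
grip_width: 0.0427
finger_force: 30.0
time: 9.22
ee_pos: [0.6343, -0.0129, 0.0599]
eef_rot: [2.242, 2.2, 0.001]
ft_force: [2.2, -2.3, -2.1]
grip_width: 0.0422
finger_force: 30.0
t 9.225 ee [ 0.6343 -0.0129  0.0599] toolx yaw 1.5518 z [ 5.e-04  2.e-04 -1.e+00] q6 -0.188 F [ 2.19 -2.26 -2.13] w 0.0422
d [ 0.0067 -0.0001 -0.0006] turn -0.0002 rows 1.0
```

```bash
python3 drive.py '.02 .002 .001 0 0;.02 .004 .001 0 0;.02 .004 .001 0 0';python3 drive.py '.02 .002 0 0 0;.02 .004 0 0 0;.02 .004 0 0 0';python3 snap.py w6; python3 held.py w6; python3 -c "
from plan import *
go(*pose(0.0175,.2))"
```

```text
time: 9.6
ee_pos: [0.6351, -0.0093, 0.0597]
eef_rot: [-2.242, -2.201, 0.001]
ft_force: [1.1, -4.4, -3.7]
grip_width: 0.0427
finger_force: 30.0
time: 9.98
ee_pos: [0.6352, -0.0056, 0.0597]
eef_rot: [2.242, 2.2, -0.001]
ft_force: [0.4, -7.3, -3.1]
grip_width: 0.0423
finger_force: 30.0
w6 x range -0.0427 0.1053
  n 21563 y0 yaw z0 slope [ 0.0016  0.0065 -0.0203 -0.0024] rms 0.0013673498910079492
t 10.025 ee [ 0.6352 -0.0057  0.0597] toolx yaw 1.5519 z [-3.e-04 -8.e-04 -1.e+00] q6 -0.175 F [ 1.34 -6.2  -3.33] w 0.0426
d [ 0.007  -0.0008 -0.0008] turn -0.0001 rows 1.0
```

```bash
python3 drive.py '.02 .002 0 0 0;.02 .004 0 0 0;.02 .006 0 0 0;.02 .0065 0 0 0;.02 .0065 0 0 0'; python3 -c "
from plan import *
for t in(.2,.15,.1,.05,0): go(*pose(0.0172,t))"
```

```text
time: 10.65
ee_pos: [0.6353, 0.0001, 0.0597]
eef_rot: [2.242, 2.199, -0.002]
ft_force: [0.4, -8.8, -2.2]
grip_width: 0.0422
finger_force: 30.0
t 10.65 ee [6.353e-01 1.000e-04 5.970e-02] toolx yaw 1.5517 z [-3.0e-04 -1.9e-03 -1.0e+00] q6 -0.165 F [ 0.37 -8.75 -2.16] w 0.0422
d [ 0.0009 -0.0008 -0.0008] turn -0.0003 rows 1.0
t 10.65 ee [6.353e-01 1.000e-04 5.970e-02] toolx yaw 1.5517 z [-3.0e-04 -1.9e-03 -1.0e+00] q6 -0.165 F [ 0.37 -8.75 -2.16] w 0.0422
d [ 0.0011  0.0053 -0.0008] turn -0.0503 rows 1.0
t 10.65 ee [6.353e-01 1.000e-04 5.970e-02] toolx yaw 1.5517 z [-3.0e-04 -1.9e-03 -1.0e+00] q6 -0.165 F [ 0.37 -8.75 -2.16] w 0.0422
d [ 0.0015  0.0115 -0.0008] turn -0.1003 rows 1.0
t 10.65 ee [6.353e-01 1.000e-04 5.970e-02] toolx yaw 1.5517 z [-3.0e-04 -1.9e-03 -1.0e+00] q6 -0.165 F [ 0.37 -8.75 -2.16] w 0.0422
d [ 0.0023  0.0176 -0.0008] turn -0.1503 rows 1.0
t 10.65 ee [6.353e-01 1.000e-04 5.970e-02] toolx yaw 1.5517 z [-3.0e-04 -1.9e-03 -1.0e+00] q6 -0.165 F [ 0.37 -8.75 -2.16] w 0.0422
d [ 0.0034  0.0237 -0.0008] turn -0.2003 rows 2.0
```

```bash
python3 drive.py '.02 .0015 0 0 0;.02 .0019 .003 0 -.03;.02 .002 .006 0 -.055;.02 .0024 .0095 0 -.08;.02 .0026 .0115 0 -.1;.02 .0026 .0115 0 -.1'; python3 snap.py s7 side;python3 snap.py w7; python3 held.py w7 s7; python3 -c "
from plan import *
go(*pose(0.0172,.05));go(*pose(.0172,0))"
```

```text
time: 11.4
ee_pos: [0.6474, 0.0022, 0.0598]
eef_rot: [2.129, 2.308, -0.002]
ft_force: [2.2, -10.8, -3.1]
grip_width: 0.0429
finger_force: 30.0
w7 x range -0.0408 0.1052
  n 21553 y0 yaw z0 slope [ 0.0016  0.0082 -0.0203 -0.003 ] rms 0.001372778101557437
s7 x range -0.1455 0.0432
  n 222 y0 yaw z0 slope [ 0.0012 -0.0029 -0.0207  0.0063] rms 0.0022488137579709188
t 11.5 ee [0.6473 0.0022 0.0598] toolx yaw 1.6513 z [ 8.0e-04 -2.2e-03 -1.0e+00] q6 -0.258 F [  1.96 -11.72  -3.12] w 0.0424
d [-0.0006  0.0056 -0.0006] turn -0.0507 rows 1.0
t 11.5 ee [0.6473 0.0022 0.0598] toolx yaw 1.6513 z [ 8.0e-04 -2.2e-03 -1.0e+00] q6 -0.258 F [  1.96 -11.72  -3.12] w 0.0424
d [-0.0001  0.0118 -0.0006] turn -0.1007 rows 1.0
```

```bash
python3 drive.py '.02 -.002 0 0 0;.02 -.002 0 0 0';python3 drive.py '.02 0 .003 0 -.025;.02 0 .006 0 -.05;.02 0 .006 0 -.05'; python3 -c "
from plan import *
go(*pose(0.016,.05));go(*pose(.016,0))"
```

```text
time: 11.75
ee_pos: [0.6474, 0.0003, 0.0599]
eef_rot: [2.129, 2.308, -0.001]
ft_force: [2.9, -9.3, -3.9]
grip_width: 0.043
finger_force: 30.0
time: 12.12
ee_pos: [0.6537, 0.0009, 0.0599]
eef_rot: [2.07, 2.36, -0.001]
ft_force: [3.5, -9.6, -3.0]
grip_width: 0.0426
finger_force: 30.0
t 12.125 ee [0.6537 0.0009 0.0599] toolx yaw 1.7016 z [ 0.0012 -0.0019 -1.    ] q6 -0.309 F [ 3.53 -9.58 -2.99] w 0.0426
d [ 0.     -0.0005 -0.0006] turn -0.0004 rows 1.0
t 12.125 ee [0.6537 0.0009 0.0599] toolx yaw 1.7016 z [ 0.0012 -0.0019 -1.    ] q6 -0.309 F [ 3.53 -9.58 -2.99] w 0.0426
d [ 0.0002  0.0057 -0.0006] turn -0.0504 rows 1.0
```

```bash
python3 drive.py '.02 0 .003 0 -.025;.02 0 .0055 0 -.05;.02 0 .0055 0 -.05;.02 0 .0055 0 -.05'; python3 snap.py s8 side;python3 snap.py w8; python3 snap.py t8 top; python3 held.py w8 s8; python3 -c "
from plan import *
go(*pose(.016,0))
a=cv2.imread('pics/s8.png')[155:255,240:340];b=cv2.imread('pics/t8.png')[130:205,215:335]
a=cv2.resize(a,(500,500),interpolation=2);b=cv2.resize(b,(300,500),interpolation=2)
cv2.imwrite('pics/c8.png',np.hstack([a]))"
```

```text
time: 12.62
ee_pos: [0.6594, 0.0016, 0.06]
eef_rot: [2.011, 2.41, 0.0]
ft_force: [5.3, -8.7, -2.7]
grip_width: 0.0423
finger_force: 30.0
w8 x range -0.0419 0.1054
  n 21514 y0 yaw z0 slope [ 0.0017  0.0111 -0.0203 -0.0013] rms 0.0013724523090791387
s8 x range -0.1452 0.1259
  n 222 y0 yaw z0 slope [ 0.002   0.0134 -0.0211 -0.0002] rms 0.002455780299880439
t 12.775 ee [0.6594 0.0016 0.0601] toolx yaw 1.7509 z [ 0.0022 -0.0018 -1.    ] q6 -0.356 F [ 4.23 -9.03 -3.32] w 0.0422
d [ 0.0002 -0.     -0.0004] turn -0.0011 rows 1.0
```

View pics/c8.png

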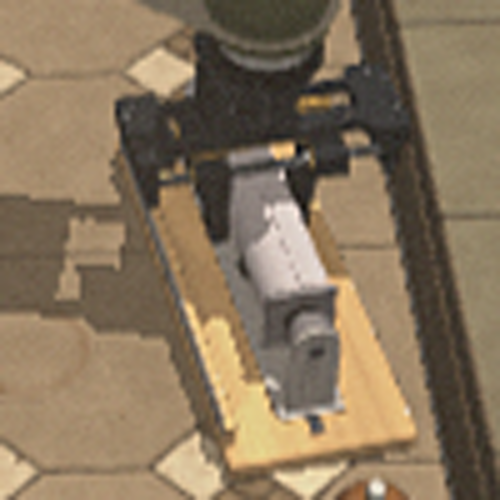

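The right plate is now inside the right boss, at about crop (300,305) against the boss at (312,330). I'll check lateral and height alignment using one camera for both.

Run:
```python
from meas import *
from plan import *
c,o,P=load("s8")
q=P[:,:2]-dc; lat=q@vd; y=q@ud; z=P[:,2]
def st(n,m): 
    if m.sum()>3: print(n,m.sum(),"lat",np.percentile(lat[m],[0,3,97,100]),"z",np.percentile(z[m],[1,99]),"y",np.percentile(y[m],[2,98]))
st("boss",(abs(lat)<.03)&(y<-.110)&(y>-.14)&(z>.06))
st("plate",(abs(lat)<.04)&(y<-.090)&(y>-.109)&(z>.05)&(z<.12))
for a in np.arange(-.140,-.08,.004):
    st("%.3f"%a,(abs(lat)<.04)&(y>a)&(y<a+.004)&(z>.05)&(z<.12))
# edges in image: cheek top & plate top corners by rays handled by eye
```

```text
boss 107 lat [-0.0171 -0.0149  0.0145  0.0174] z [0.0607 0.099 ] y [-0.1335 -0.1127]
plate 118 lat [-0.0247 -0.024   0.0204  0.0235] z [0.0563 0.1055] y [-0.1052 -0.0916]
-0.136 7 lat [-0.0171 -0.0164  0.0112  0.013 ] z [0.0701 0.0936] y [-0.1356 -0.1322]
-0.132 63 lat [-0.0157 -0.0147  0.0145  0.0151] z [0.0519 0.0966] y [-0.1319 -0.1282]
-0.128 33 lat [-0.0147 -0.014   0.0171  0.0174] z [0.0506 0.0987] y [-0.1278 -0.1245]
-0.124 9 lat [-0.0142 -0.0141  0.0155  0.0174] z [0.0669 0.0984] y [-0.1236 -0.1202]
-0.120 7 lat [-0.0132 -0.0126  0.0125  0.0138] z [0.0892 0.0962] y [-0.1191 -0.1162]
-0.116 8 lat [-0.0149 -0.0142  0.0115  0.0122] z [0.0831 0.0955] y [-0.1151 -0.1124]
-0.108 10 lat [-0.023  -0.0203  0.0176  0.019 ] z [0.0674 0.1053] y [-0.1066 -0.104 ]
-0.104 42 lat [-0.0247 -0.0243  0.0185  0.0195] z [0.0645 0.1053] y [-0.1033 -0.1001]
-0.100 53 lat [-0.0241 -0.024   0.022   0.0235] z [0.0558 0.1068] y [-0.0999 -0.0966]
-0.096 9 lat [-0.0226 -0.0194  0.017   0.0201] z [0.0718 0.1051] y [-0.0956 -0.0927]
-0.092 7 lat [-0.0151 -0.0126  0.0177  0.0183] z [0.0986 0.1048] y [-0.0918 -0.0889]
-0.088 14 lat [-0.0229 -0.0229  0.0165  0.0168] z [0.0782 0.1076] y [-0.0877 -0.0843]
-0.084 17 lat [-0.0226 -0.0211  0.014   0.0145] z [0.0862 0.1074] y [-0.0839 -0.0802]
-0.080 7 lat [-0.022  -0.0218  0.0042  0.0049] z [0.0835 0.1038] y [-0.0796 -0.0769]
```

```bash
python3 drive.py '.02 0 .001 0 0;.02 0 .001 0 0;.02 -.002 .001 0 0;.02 -.002 .001 0 0';python3 drive.py '.02 -.0015 0 0 0;.02 -.002 0 0 0;.02 -.002 0 0 0';python3 drive.py '.02 -.0015 0 0 0;.02 -.002 0 0 0;.02 -.002 0 0 0'; python3 -c "
from plan import *
go(*pose(.006,0))"
```

```text
time: 13.28
ee_pos: [0.6603, -0.0001, 0.0599]
eef_rot: [2.011, 2.411, -0.001]
ft_force: [2.1, -7.9, -3.5]
grip_width: 0.0426
finger_force: 30.0
time: 13.65
ee_pos: [0.6606, -0.0017, 0.0599]
eef_rot: [2.011, 2.412, -0.001]
ft_force: [2.3, -8.3, -3.3]
grip_width: 0.0425
finger_force: 30.0
time: 14.02
ee_pos: [0.6609, -0.0035, 0.0598]
eef_rot: [2.011, 2.412, -0.0]
ft_force: [2.2, -6.4, -2.4]
grip_width: 0.0421
finger_force: 30.0
t 14.025 ee [ 0.6609 -0.0035  0.0598] toolx yaw 1.7514 z [ 8.e-04 -8.e-04 -1.e+00] q6 -0.364 F [ 2.16 -6.37 -2.36] w 0.0421
d [-0.0044 -0.0006 -0.0007] turn -0.0006 rows 1.0
```

```bash
python3 drive.py '.02 -.001 0 0 0;.02 -.002 0 0 0;.02 -.002 0 0 0';python3 drive.py '.02 -.001 0 0 0;.02 -.002 0 0 0;.02 -.002 0 0 0';python3 snap.py s9 side;python3 snap.py w9; python3 held.py w9; python3 -c "
from plan import *
go(*pose(.006,0))
a=cv2.imread('pics/s9.png')[180:240,260:330]
cv2.imwrite('pics/c9.png',cv2.resize(a,None,fx=8,fy=8,interpolation=2))"
```

```text
time: 14.4
ee_pos: [0.6612, -0.0053, 0.0598]
eef_rot: [2.011, 2.412, -0.0]
ft_force: [2.3, -4.0, -2.6]
grip_width: 0.0426
finger_force: 30.0
time: 14.78
ee_pos: [0.6615, -0.0069, 0.0598]
eef_rot: [2.012, 2.413, 0.0]
ft_force: [2.2, -3.8, -3.9]
grip_width: 0.0424
finger_force: 30.0
w9 x range -0.0401 0.1053
  n 21528 y0 yaw z0 slope [ 0.0016  0.0085 -0.0202 -0.002 ] rms 0.0013698539854111954
t 14.875 ee [ 0.6614 -0.0068  0.0598] toolx yaw 1.7517 z [ 2.e-04 -0.e+00 -1.e+00] q6 -0.37 F [ 2.84 -3.56 -3.26] w 0.0429
d [-0.0011 -0.0005 -0.0007] turn -0.0003 rows 1.0
```

View pics/c9.png

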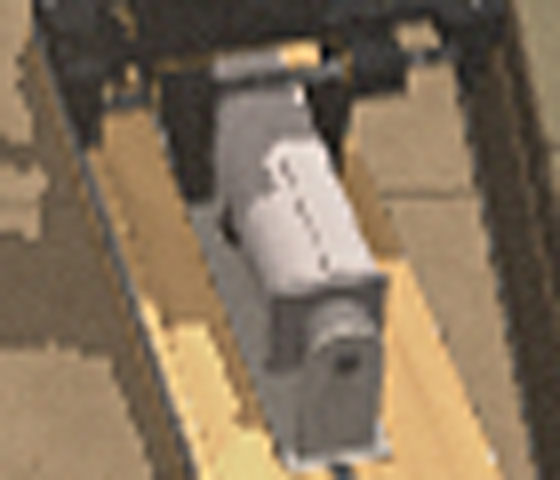

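The right plate now lies against the right boss at crop (325,320), and the force is down to the seated spring load. I'll ease back the last millimetre, then open.

```bash
python3 drive.py '.02 -.001 .001 0 0;.02 -.0015 .001 0 0;.02 -.0015 .001 0 0'; python3 drive.py '.043 0 0 0 0;.05 0 0 0 0;.058 0 0 0 0;.058 0 0 0 0;.058 0 0 0 0;.058 0 0 0 0'; python3 snap.py wa; python3 snap.py sa side; python3 held.py wa sa
```

```text
time: 15.25
ee_pos: [0.6624, -0.008, 0.0596]
eef_rot: [-2.011, -2.413, 0.0]
ft_force: [0.1, -4.1, -2.8]
grip_width: 0.0424
finger_force: 30.0
time: 16.0
ee_pos: [0.6626, -0.0081, 0.0598]
eef_rot: [2.012, 2.413, 0.0]
ft_force: [0.8, 0.6, -1.2]
grip_width: 0.058
finger_force: 0.0
wa x range -0.0446 0.1052
  n 20993 y0 yaw z0 slope [ 0.0015  0.0053 -0.0187  0.002 ] rms 0.0013734536048104944
sa x range -0.1341 0.1455
  n 244 y0 yaw z0 slope [ 0.0009 -0.0087 -0.0198  0.0026] rms 0.0029375312758492694
```

```bash
python3 drive.py '.066 0 0 0 0;.066 0 0 -.01 0;.066 0 0 -.03 0;.066 0 0 -.06 0;.066 0 0 -.1 0;.066 0 0 -.15 0;.066 -.08 0 -.18 0;.066 -.09 0 -.18 0;.066 -.09 0 -.18 0;.066 -.09 0 -.18 0'; python3 snap.py wb; python3 snap.py sb side
python3 - <<'E'
from meas import *
from plan import *
c0=dc+.0063*ud
for n in("wb","sb"):
    c,o,P=load(n); Q=box(P,c0,dy,.03,.10,.07,.11); s=cyl(Q,.022,c0,dy,.08)[0]; print(n,len(Q),s.x,np.sqrt(np.mean(s.fun**2)))
    E=box(P,c0,dy,.03,.16,.09,.12); t=(E[:,:2]-c0)@ud; print(np.percentile(t,[0,2,98,100]))
    for a in(-.09,-.03,.03):
        q=Q[(((Q[:,:2]-c0)@ud)>a)&(((Q[:,:2]-c0)@ud)<a+.06)]
        if len(q)>20: print(a,cyl(q,.022,c0,dy,.08,False)[0].x[[0,2]])
a=cv2.imread("pics/sb.png")[150:260,240:350];b=cv2.imread("pics/wb.png")
cv2.imwrite("pics/cb.png",np.hstack([cv2.resize(a,(384,384),interpolation=2),cv2.resize(b,(416,384))]))
E
```

```text
time: 17.35
ee_pos: [0.6785, -0.0957, 0.2397]
eef_rot: [-2.011, -2.413, -0.0]
ft_force: [0.5, -0.8, 0.2]
grip_width: 0.0659
finger_force: 0.0
wb 7917 [0.0035 0.1839 0.0785] 0.0014521673974610579
[-0.1356 -0.127   0.0654  0.0705]
-0.09 [0.0037 0.0786]
-0.03 [0.0035 0.0784]
0.03 [0.0033 0.0784]
sb 555 [0.002  0.1912 0.0792] 0.0023888128690504958
[-0.1417 -0.1349  0.1209  0.1339]
-0.09 [0.0025 0.0793]
-0.03 [0.0022 0.0796]
0.03 [0.0017 0.0787]
```

View pics/cb.png

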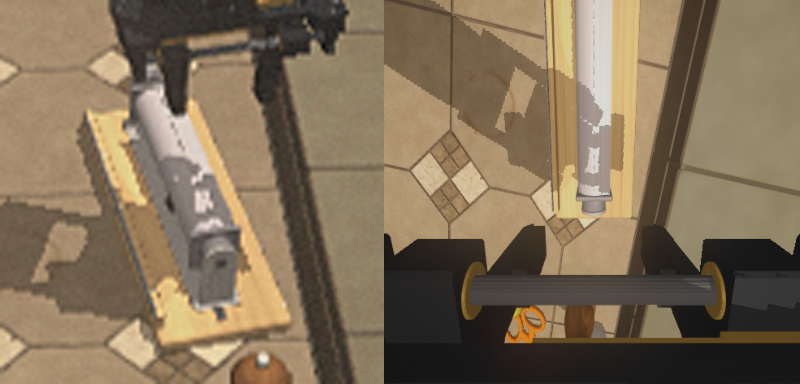

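The roll hangs between both bosses. The left panel shows the right plate at about (215,245) against its boss, and the wrist view shows it parallel with the board. The axis is at z 78.5 mm and yaw is within 0.01 rad. I'm handing it in.

```bash
python3 -c "
from plant import robot
print(robot.sign_off())"
```

```text
the job is handed in; nothing more can be done
None
```

The foil roll hangs level in both sockets with the gripper clear, and I handed the job in at about 17.5 s; the hand-in gave no verdict, and no force I measured came near a limit.

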